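Fetch the anvil from behind the punches and set up the hand press

ROBOT

A 7-joint arm with a two-finger parallel gripper is mounted at the origin on the work surface. World frame = base frame: x ahead of the robot, y to its left, z up, the work surface at z = 0. Lengths are in m, angles in rad, forces in N, time in s.
With the tool pointing down it reaches from about 0.4 to 0.925 m from the base axis. Payload 4.1 kg.
Tool frame: the origin (TCP) lies at the very end of the fingers, on their centre line; the grasp point (between the pads) lies 19 mm behind it; z points along the fingers, y is the direction in which the jaws open and shut (so a half turn about z gives the same grasp; the last joint's range is limited). The gripper opens to 85 mm and grips with 20 to 120 N. Pads are 22 mm wide; open, the fingers measure 114 mm over their backs; the gripper's body (76 mm by 85 mm) begins 54 mm behind the grasp point. The pads swing forward as they close: fully open they stand 13 mm farther back than shut.
Start: joints at [1.054, 0.398, 0.045, 1.537, -0.019, 1.207, -0.051], TCP at [0.264, -0.594, 0.231] pointing down, gripper open.
Joint ranges: [-2.82, 2.82], [-0.49, 2.23], [-1.37, 1.46], [0, 2.46], [-1.36, 4.5], [0.23, 2], [-2.94, 2.94]. Speed limits (rad/s): [2.57, 2.57, 3.14, 3.14, 3.14, 3.14, 3.14].

INTERFACE

Orientations are given as [roll, pitch, yaw] about the fixed x, y, z axes, in that order (R = Rz(yaw) Ry(pitch) Rx(roll)).
In Python, from rig import * gives the robot as it stands. The module is installed in compiled form; this text tells all that it offers. Calls block until the motion is done:
- movep(position, orientation): joint-space move of the TCP to a pose.
- move_straight(position, max_speed=0.15, rotation=None, max_force=None): straight line of the TCP; rotation=None keeps the orientation; max_speed is the mean speed in m/s. With max_force (N) it stops when the force on the tool has changed by that much, and returns True; else False.
- move_joints(angles): joint-space move.
- open_jaws() and grab(): open the fingers fully, or close them until they stop; the grip force is fixed at half the most.
- wait(seconds).
- ik(position, orientation): joint angles nearest the present ones, or None.
- read_state(): the state.
- camera(name): name is "side" or "top"; returns a dict with "pixels" (420x560x3 uint8, blue, green, red), "depth" (420x560 float32, m along the optical axis (not along the pixel's ray), 0 where there is no reading), "fx", "fy", "cx", "cy" (pixels), "world_from_camera" (4x4, takes a point from camera to world coordinates). Camera axes: x right, y down, z forward; pixel columns grow to the right and rows downward; lengths in m; the calibration is good to about 2 mm. A picture is of the moment at which its call begins.
A pose or a line that the arm cannot do raises PlanningError and nothing moves.
- close_job(): hands the job in, once; it reports no verdict.
Trained networks look in the newest picture that a camera, given by its name, has taken for a name from the list of things; names that differ only in an ending like _2 or _b are one class to them, and where a whole thing is asked for, a point or a joint stands for the part that bears it (a point fixed in the world has none). Each returns a list of dicts, best first, with "conf" (0 to 1); they miss things now and then, are a little off and sometimes report something else, mostly with a low value. They report only what shows in the picture. A call takes as long as a camera call.
- outline_of(camera, query): "pixels" (420x560 bool, what is visible of it) and "rect" ([centre column, centre row, width, height] in pixels, round what is visible of it).
The state is a dict: "time": time; "q": joint angles; "joint_velocities": joint speeds; "tau": joint torques, N m; "position": TCP position; "eef_rot": TCP orientation; "ft_force": force on the tool from outside, world axes, zero at the start; "moment": the same for the moment, N m; "width": finger opening in m.
Only numpy, scipy, OpenCV 4.12 (cv2) and the standard library are available. Lean on these libraries where they do the work, as an engineer would, in place of code of your own. Each camera call takes 0.05 s, during which the arm holds its last target.

TASK

Set up the little hand press with the low anvil that has a hole in its top, which stands in the middle of the tool board's back row behind the three tall punches. First clear all three punches out of the way, standing them upright together in the empty tray, then let the anvil down into the funnel mouth of the press's die pot so that it drops fully home. Finally stand each punch back upright on the very ring it came from, without toppling anything, and leave the other two low dies where they are.

Things in the scene. Friction and masses are not known exactly. Their poses are not given: they have to be found in the camera images.
- press: Hand press, fixed. Origin on the bench under the axis of its die pot, z up, +x to its column. Pot: steel cup open above, rim 71 mm over the bench, 59 mm outside, mouth 51 mm inside, a steep funnel over its top 15 mm into a round well 36 mm wide with its floor 39 mm over the bench. Ram at x 109 to 147 mm from z 108 up; head from x 95 mm, z 184 mm up.
- tool_board: Wooden board 130 (x) by 180 (y) mm, 18 thick, fixed. Origin: centre of its underside, on the bench, z up, -x side towards the robot. On its flat top six dark rings 39 mm wide, a tool standing on each within 3 mm of the middle: front row (tall punches) at x -22 mm, back row (low dies) at x +22 mm, at y -46, 0, +46 mm.
- tray: Empty flat aluminium tray with a dark liner, fixed, 160 (x) by 220 (y) mm outside, wall 3 mm thick and 18 mm high, inner floor 3 mm above the bench. Origin: centre of its underside, on the bench, z up. It and the tool board change places between starts.
- square_punch: Tall steel punch, upright, 104 mm high, 0.3 to 0.45 kg: round foot 34 mm wide, 10 high, collar 29 wide to 16 mm, then the shank. Origin: centre of the foot's underside, z up. In the board's front row, on a ring drawn afresh. Square shank 24 by 24 mm up to its flat top, sides along its x and y axes, within 9 degrees of the board's.
- ball_punch: Tall steel punch, upright, 104 mm high, 0.3 to 0.45 kg: round foot 34 mm wide, 10 high, collar 29 wide to 16 mm, then the shank. Origin: centre of the foot's underside, z up. In the board's front row, on a ring drawn afresh. Round shank 24 mm across from 16 to 82 mm, and a ball 22 mm across on a neck at its top.
- pin_punch: Tall steel punch, upright, 104 mm high, 0.3 to 0.45 kg: round foot 34 mm wide, 10 high, collar 29 wide to 16 mm, then the shank. Origin: centre of the foot's underside, z up. In the board's front row, on a ring drawn afresh. Round shank 24 mm across from 16 to 80 mm, then a cone to a pin 9 mm across that ends at 104 mm.
- bored_anvil: The wanted anvil: low round steel cylinder 30 mm across, 44 mm high, foot bevelled to 24 mm over its lowest 5 mm, with a 17 mm hole in the middle of its flat top; about 0.18 kg. Origin: centre of its underside, z up. Stands on the middle ring of the board's back row. Fully home in the die pot its underside is 39 mm and its top 83 mm above the bench.
- square_die: Low square steel die, 28 by 28 mm, 30 mm high, on one end ring of the board's back row; to be left alone. Origin at the centre of its underside, z up.
- dome_die: Low round steel die with a domed top, 30 mm across, 37 mm high, on the other end ring of the board's back row; to be left alone. Origin at the centre of its underside, z up.

How it is judged:
By the outcome, as a careful person would: the job done as asked, in the order asked, and still so for the second after the job is handed in, with the robot touching nothing.
It also fails if it takes over 128 s, if anything falls off the work surface, if the arm or the gripper's body presses on something with over 40 N, if the wrist force passes 120 N, or if a joint passes its speed limit or range.

## Working session

There is one attempt and no reset: what is moved stays moved. The work goes in short steps, each a Python script; the robot and the scene stay as the last script left them, time stands still between calls to the robot, and variables do not carry over. Pictures are saved under pics/ and viewed, and the job is handed in when it is done.

```bash
mkdir -p pics; ls; python3 - <<'E'
from rig import *
import cv2
s=read_state();print(s['time'],s['position'],s['eef_rot'],s['width'])
for n in ('top','side'):
    c=camera(n);cv2.imwrite(f'pics/{n}0.png',c['pixels']);print(n,c['fx'],c['cx'],c['cy'],c['world_from_camera'].round(3).tolist())
    for q in ('press','tool_board','tray','square_punch','ball_punch','pin_punch','bored_anvil','square_die','dome_die'):
        print(q,[(round(d['conf'],2),[round(float(v)) for v in d['rect']]) for d in outline_of(n,q)][:3])
print(read_state()['time'])
E
```

```text
pics
0.0 [ 0.26347435 -0.59349525  0.23026647] [-3.13962504e+00  1.46313260e-04  4.17923874e-01] 0.08533420949285803
top 379.3216395845994 280.2717308433554 208.1562858841712 [[0.058, -0.977, 0.207, 0.396], [-0.998, -0.057, 0.008, -0.019], [0.004, -0.207, -0.978, 0.808], [0.0, 0.0, 0.0, 1.0]]
press [(0.73, [75, 201, 150, 86])]
tool_board [(0.75, [409, 238, 92, 65])]
tray [(0.65, [280, 215, 114, 83])]
square_punch [(0.78, [396, 242, 35, 19])]
ball_punch [(0.56, [417, 246, 28, 20])]
pin_punch [(0.56, [441, 246, 33, 21])]
bored_anvil [(0.61, [414, 223, 24, 17])]
square_die [(0.64, [431, 223, 19, 14])]
dome_die [(0.75, [388, 225, 17, 11])]
side 415.1732438830231 284.9494796685792 205.92569373880647 [[0.989, -0.085, 0.122, 0.42], [-0.149, -0.518, 0.842, -0.765], [-0.008, -0.851, -0.525, 0.508], [0.0, 0.0, 0.0, 1.0]]
press [(0.92, [262, 88, 60, 152])]
tool_board [(0.85, [312, 310, 106, 97]), (0.51, [312, 275, 12, 23])]
tray [(0.69, [301, 219, 82, 64])]
square_punch [(0.72, [287, 261, 15, 55])]
ball_punch [(0.63, [291, 281, 20, 58])]
pin_punch [(0.7, [299, 306, 22, 64])]
bored_anvil [(0.89, [321, 289, 17, 34])]
square_die [(0.96, [331, 316, 23, 26])]
dome_die [(0.63, [312, 274, 14, 19])]
1.0
```

View pics/top0.png

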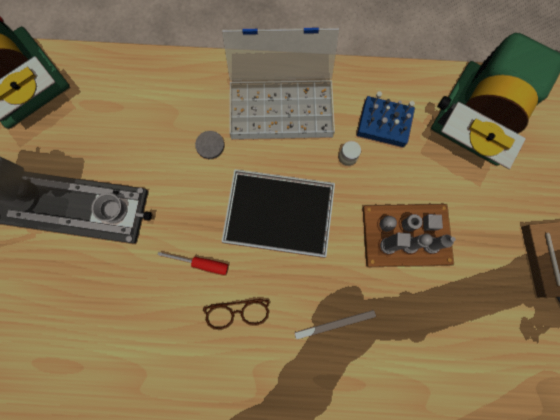

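View pics/side0.png

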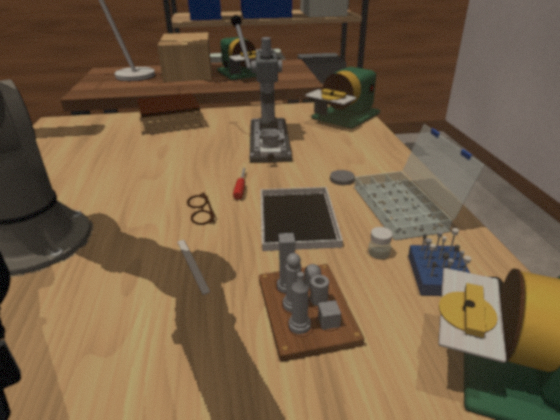

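Top view: the board is at (409,238), with square, ball and pin punches left to right. The anvil is behind them at (414,223), the tray at (280,215) and the pot at (110,208). Next I'll measure the poses.

```bash
cat > h.py <<'E'
from rig import *
import numpy as np, cv2
def cloud(c,mask=None,er=0):
    d=c['depth']; m=d>0
    if mask is not None:
        mm=mask.astype(np.uint8)
        if er: mm=cv2.erode(mm,np.ones((2*er+1,)*2,np.uint8))
        m&=mm>0
    v,u=np.nonzero(m); z=d[v,u]
    P=np.stack([(u-c['cx'])/c['fx']*z,(v-c['cy'])/c['fy']*z,z,np.ones_like(z)])
    return (c['world_from_camera']@P)[:3].T
def clouds(n,qs):
    c=camera(n);o={}
    for q in qs:
        r=outline_of(n,q)
        if r:o[q]=(cloud(c,r[0]['pixels']),r[0])
    return c,o
E
python3 - <<'E'
from h import *
np.set_printoptions(precision=4,suppress=True)
Q=('press','tool_board','tray','square_punch','ball_punch','pin_punch','bored_anvil','square_die','dome_die')
for n in ('top','side'):
    c,o=clouds(n,Q)
    np.savez(f'{n}.npz',allp=cloud(c),**{q:p for q,(p,_) in o.items()})
    for q,(p,r) in o.items():
        zm=np.percentile(p[:,2],97)
        t=p[p[:,2]>zm-0.006]
        print(n,q,len(p),'z5,97',np.percentile(p[:,2],5).round(4),zm.round(4),'topmean',t.mean(0),'mid',(t[:,:2].min(0)+t[:,:2].max(0))/2,np.ptp(t[:,:2],axis=0))
        if q=='tool_board':
            s=p[abs(p[:,2]-0.018)<0.006]; rr=cv2.minAreaRect(s[:,:2].astype(np.float32)*1000);print('  rect',rr,np.median(s[:,2]))
        if q=='tray':
            rr=cv2.minAreaRect(p[:,:2].astype(np.float32)*1000);print('  rect',rr)
        if q=='square_punch': print('  rect',cv2.minAreaRect(t[:,:2].astype(np.float32)*1000))
E
```

```text
top press 8358 z5,97 0.0181 0.2217 topmean [0.5476 0.427  0.2272] mid [0.5424 0.4287] [0.0592 0.011 ]
top tool_board 3396 z5,97 0.0155 0.021 topmean [ 0.5192 -0.2756  0.0187] mid [ 0.5222 -0.2833] [0.1412 0.1863]
  rect ((521.9351196289062, -283.0975341796875), (130.11727905273438, 179.84263610839844), 4.425039291381836) 0.018350380141855305
top tray 7750 z5,97 0.0017 0.0186 topmean [ 0.5569 -0.0083  0.0178] mid [ 0.5545 -0.0095] [0.1761 0.2308]
  rect ((557.9686279296875, -9.371612548828125), (226.1350555419922, 168.16851806640625), 85.00765991210938)
top square_punch 425 z5,97 0.0292 0.1241 topmean [ 0.4951 -0.2399  0.1223] mid [ 0.4951 -0.2403] [0.0225 0.0246]
  rect ((495.04913330078125, -240.2828369140625), (22.347402572631836, 24.738107681274414), 1.0093053579330444)
top ball_punch 330 z5,97 0.0262 0.1224 topmean [ 0.4989 -0.2827  0.1197] mid [ 0.4967 -0.2718] [0.0248 0.0444]
top pin_punch 321 z5,97 0.0264 0.122 topmean [ 0.5008 -0.3264  0.1213] mid [ 0.4991 -0.3116] [0.013  0.0408]
top bored_anvil 247 z5,97 0.033 0.0646 topmean [ 0.5412 -0.2815  0.0621] mid [ 0.5411 -0.2824] [
[... 878 characters left out ...]
[ 0.4965 -0.2386] [0.0242 0.0256]
  rect ((496.7253112792969, -238.7550048828125), (25.11953353881836, 23.876880645751953), 87.90515899658203)
side ball_punch 558 z5,97 0.0273 0.1214 topmean [ 0.5001 -0.2874  0.1194] mid [ 0.5005 -0.3015] [0.0183 0.0451]
side pin_punch 920 z5,97 0.0252 0.1195 topmean [ 0.5024 -0.3296  0.1193] mid [ 0.5026 -0.3284] [0.0076 0.0098]
side bored_anvil 487 z5,97 0.0285 0.0632 topmean [ 0.5424 -0.2823  0.0614] mid [ 0.5427 -0.2818] [0.0283 0.0302]
side square_die 563 z5,97 0.0211 0.0494 topmean [ 0.5477 -0.3291  0.0478] mid [ 0.5483 -0.327 ] [0.0287 0.0302]
side dome_die 212 z5,97 0.0298 0.0553 topmean [ 0.5411 -0.2387  0.0527] mid [ 0.5413 -0.2386] [0.0236 0.0194]
```

```bash
python3 - <<'E'
from h import *
from scipy.optimize import least_squares
np.set_printoptions(precision=4,suppress=True)
for n in ('top','side'):
    Z=np.load(n+'.npz'); p=Z['press']; a=Z['allp']
    w=a[(abs(a[:,0]-.56)<.3)&(abs(a[:,1]-.36)<.2)]
    r=p[(abs(p[:,2]-.071)<.004)]
    c=np.median(r[:,:2],0); r=r[np.hypot(*(r[:,:2]-c).T)<.05]
    for k in range(3):
        f=least_squares(lambda q:np.hypot(r[:,0]-q[0],r[:,1]-q[1])-.0275,c,loss='soft_l1',f_scale=.002); c=f.x
        r=p[(abs(p[:,2]-.071)<.004)]; r=r[np.hypot(*(r[:,:2]-c).T)<.035]
    rho=np.hypot(*(r[:,:2]-c).T)
    print(n,'pot',c,len(r),rho.min(),rho.max(),'bbox mid',(r.min(0)+r.max(0))/2,np.ptp(r,axis=0))
    ins=p[np.hypot(*(p[:,:2]-c).T)<.012];print(' floor z',np.percentile(ins[:,2],[5,50,95]))
    b=p[(p[:,2]<.04)&(p[:,2]>.008)];print(' base',cv2.minAreaRect(b[:,:2].astype(np.float32)*1000))
    hh=p[p[:,2]>.1]; print(' high', hh[:,:2].min(0),hh[:,:2].max(0),hh[:,2].max())
    # shank fits
    for q in ('ball_punch','pin_punch','square_punch','bored_anvil'):
        P=Z[q]; lo,hi=(.06,.095) if q!='bored_anvil' else (.028,.058); R=.012 if q!='bored_anvil' else .015
        s=P[(P[:,2]>lo)&(P[:,2]<hi)]
        f=least_squares(lambda x:np.hypot(s[:,0]-x[0],s[:,1]-x[1])-R,s[:,:2].mean(0)+[0.0,.008 if n=='side' else 0],loss='soft_l1',f_scale=.001)
        print(' ',q,len(s),f.x)
    if n=='side':
        s=Z['square_punch'];s=s[(s[:,2]>.04)&(s[:,2]<.115)];print(cv2.minAreaRect(s[:,:2].astype(np.float32)*1000))
print([ik([.4957,-.24,.09],[np.pi,0,y]) for y in (np.pi/2,-np.pi/2)])
E
```

```text
top pot [0.5335 0.3316] 224 0.02272425928651776 0.029983129248498303 bbox mid [0.5339 0.3328 0.0705] [0.0572 0.0562 0.0069]
 floor z [0.0373 0.0393 0.0414]
 base ((541.5276489257812, 418.4255065917969), (325.4603576660156, 120.50030517578125), 84.99505615234375)
 high [0.5117 0.4232] [0.572  0.4677] 0.24398211308511408
  ball_punch 79 [ 0.4996 -0.2852]
  pin_punch 88 [ 0.5018 -0.3298]
  square_punch 86 [ 0.4947 -0.2391]
  bored_anvil 116 [ 0.5422 -0.2806]
side pot [0.5344 0.3336] 82 0.020565383687816515 0.03130150239091214 bbox mid [0.5355 0.3345 0.0704] [0.056  0.0579 0.0066]Traceback (most recent call last):
  File "<stdin>", line 14, in <module>
    return _quantile_unchecked(
        a, q, axis, out, overwrite_input, method, keepdims, weights)
    return _ureduce(a,
                    func=_quantile_ureduce_func,
    ...<5 lines>...
                    overwrite_input=overwrite_input,
                    method=method)
    r = func(a, **kwargs)
    result = _quantile(arr,
                       quantiles=q,
    ...<2 lines>...
                       out=out,
                       weights=wgt)
    slices_having_nans = np.isnan(arr[-1, ...])
                                  ~~~^^^^^^^^^
IndexError: index -1 is out of bounds for axis 0 with size 0
```

```bash
python3 - <<'E'
import cv2
a=cv2.imread('pics/top0.png')[140:260,0:180];b=cv2.imread('pics/side0.png')[220:360,250:370]
cv2.imwrite('pics/c1.png',cv2.hconcat([cv2.resize(a,(480,400),interpolation=2)[:,:400],cv2.resize(b,(343,400),interpolation=2)]))
E
```

```text
(no output)
```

View pics/c1.png

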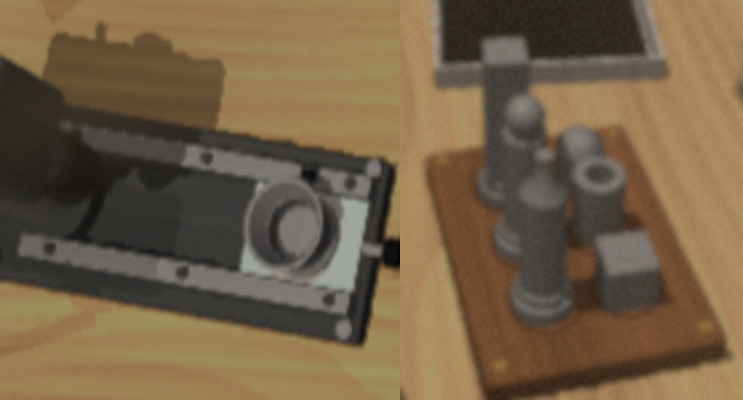

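The pot is at about (0.534, 0.3325) and the board yaw is about 4.6°. I'll check reachability and wrist choice.

```bash
cat >> h.py <<'E'
D=np.pi/180
BY,TY=4.6*D,-5*D
BC=np.array([.5222,-.2830]);TC=np.array([.558,-.0094]);POT=np.array([.534,.3325])
def loc(c,a,x,y): return np.array(c)+[x*np.cos(a)-y*np.sin(a),x*np.sin(a)+y*np.cos(a)]
RING={'square_punch':loc(BC,BY,-.022,.046),'ball_punch':loc(BC,BY,-.022,0),'pin_punch':loc(BC,BY,-.022,-.046)}
PUN={'square_punch':(.4953,-.2395),'ball_punch':(.4997,-.285),'pin_punch':(.502,-.3296)}
SLOT={'square_punch':loc(TC,TY,0,.06),'ball_punch':loc(TC,TY,0,0),'pin_punch':loc(TC,TY,0,-.06)}
E
python3 - <<'E'
from h import *
np.set_printoptions(precision=3,suppress=True)
print(RING,SLOT)
for s in (1,-1):
  for p,b in [(PUN['square_punch'],0),(PUN['pin_punch'],BY),(SLOT['pin_punch'],TY),(SLOT['square_punch'],TY),(POT,0)]:
    for z in (.07,.22):
      print(s,p,z,ik([*p,z],[np.pi,0,s*np.pi/2+b]))
E
```

```text
{'square_punch': array([ 0.497, -0.239]), 'ball_punch': array([ 0.5  , -0.285]), 'pin_punch': array([ 0.504, -0.331])} {'square_punch': array([0.563, 0.05 ]), 'ball_punch': array([ 0.558, -0.009]), 'pin_punch': array([ 0.553, -0.069])}
1 (0.4953, -0.2395) 0.07 [ 0.658  0.418 -0.352  1.926  0.191  0.829  0.204]
1 (0.4953, -0.2395) 0.22 [ 0.665  0.244 -0.346  1.784  0.091  1.13   0.29 ]
1 (0.502, -0.3296) 0.07 [ 0.733  0.488 -0.29   1.806  0.176  0.873  0.442]
1 (0.502, -0.3296) 0.22 [ 0.752  0.331 -0.307  1.667  0.107  1.161  0.498]
1 [ 0.553 -0.069] 0.07 [ 0.426  0.445 -0.472  1.907  0.263  0.85  -0.269]
1 [ 0.553 -0.069] 0.22 [ 0.459  0.27  -0.494  1.765  0.14   1.141 -0.166]
1 [0.563 0.05 ] 0.07 [ 0.279  0.474 -0.561  1.885  0.323  0.873 -0.53 ]
1 [0.563 0.05 ] 0.22 [ 0.34   0.303 -0.618  1.743  0.19   1.156 -0.421]
1 [0.534 0.333] 0.07 [ 0.073  0.73  -1.007  1.721  0.69   1.089 -1.16 ]
1 [0.534 0.333] 0.22 [ 0.089  0.541 -1.021  1.583  0.475  1.287 -1.004]
-1 (0.4953, -0.2395) 0.07 [ 0.215  0.409  0.195  1.938 -0.107  0.805 -2.673]
-1 (0.4953, -0.2395) 0.22 [ 0.278  0.23   0.112  1.794 -0.028  1.119 -2.743]
-1 (0.502, -0.3296) 0.07 [ 0.32   0.489  0.247  1.818 -0.153  0.853 -2.421]
-1 (0.502, -0.3296) 0.22 [ 0.346  0.324  0.207  1.678 -0.072  1.147 -2.489]
-1 [ 0.553 -0.069] 0.07 [-0.802  0.853  1.263  1.938 -0.933  1.105 -2.366]
-1 [ 0.553 -0.069] 0.22 [-0.864  0.54   1.271  1.796 -0.549  1.224 -2.663]
-1 [0.563 0.05 ] 0.07 [ 0.677  0.708 -1.157  1.876  0.744  1.073  2.271]
-1 [0.563 0.05 ] 0.22 [ 0.711  0.461 -1.154  1.735  0.444  1.241  2.501]
-1 [0.534 0.333] 0.07 [ 0.149  0.817 -1.158  1.719  0.812  1.17   1.898]
-1 [0.534 0.333] 0.22 [ 0.157  0.603 -1.156  1.582  0.564  1.331  2.07 ]
```

```bash
cat >> h.py <<'E'
HI=.215
def ori(b): return [np.pi,0,np.pi/2+b]
def pick(p,b,z,fast=True):
    movep([*p,HI],ori(b)); 
    f=move_straight([*p,z],.12,max_force=15)
    if f: print('CONTACT on descent',read_state()['position'],read_state()['ft_force'])
    grab(); s=read_state(); print('width',round(s['width'],4),'pos',s['position'].round(4),'F',s['ft_force'].round(1))
    return s
def shot(tag):
    c={n:camera(n)['pixels'] for n in('top','side')}
    cv2.imwrite(f'pics/{tag}.png',np.hstack([cv2.resize(c['top'][130:290,60:480],(420,400))[:, :],cv2.resize(c['side'][120:370,180:400],(352,400))]))
def put(p,b,z):
    movep([*p,HI],ori(b))
    move_straight([*p,z+.02],.15)
    f=move_straight([*p,z-.004],.02,max_force=5)
    s=read_state();print('put',f,s['position'].round(4),s['ft_force'].round(1),'t',round(s['time'],1))
E
python3 - <<'E'
from h import *
pick(PUN['square_punch'],0,.069)
shot('g1')
print(move_straight([*PUN['square_punch'],HI],.12)); s=read_state();print(s['width'],s['ft_force'],s['time'])
shot('g2')
E
```

```text
width 0.0235 pos [ 0.4956 -0.2396  0.0693] F [0.4 0.5 1.9]
False
0.02362644442614394 [-0.06784868 -1.29895142 -4.12099557] 6.9833
```

View pics/g1.png

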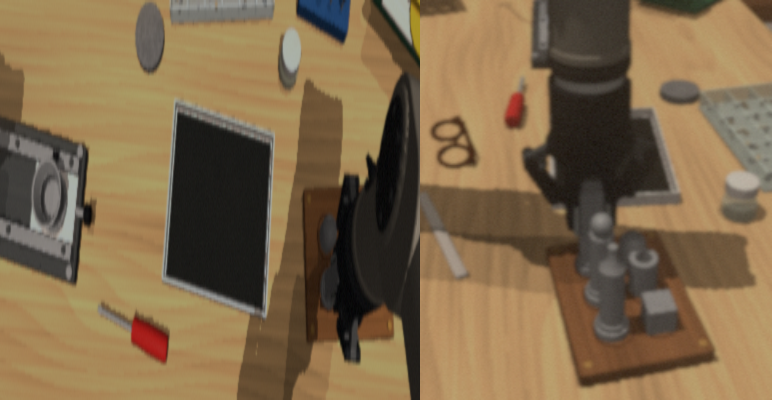

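View pics/g2.png

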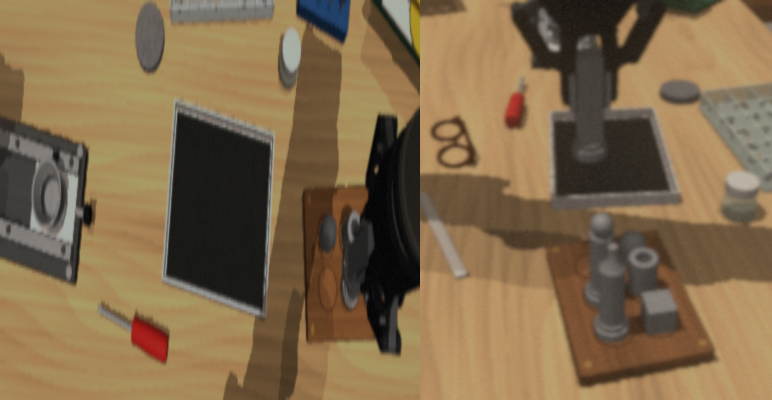

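The square punch is in the jaws and hanging upright, and the others are undisturbed. Next I'll put it in the tray.

```bash
python3 - <<'E'
from h import *
q='square_punch'
put(SLOT[q],TY,.054); open_jaws(); p=read_state()['position']; move_straight([*p[:2],HI],.15)
q='ball_punch'
pick(PUN[q],BY,.069); p=read_state()['position']
move_straight([*p[:2],HI],.15); s=read_state(); print(s['width'],s['ft_force'],s['time'])
shot('g3')
E
```

```text
put True [0.5631 0.0503 0.0543] [-0.3 -0.2  6.1] t 10.2
width 0.0221 pos [ 0.4998 -0.2852  0.0694] F [-2.   0.   3.1]
0.02276669790385597 [-0.94950888  0.30452393 -4.07625192] 16.4667
```

View pics/g3.png

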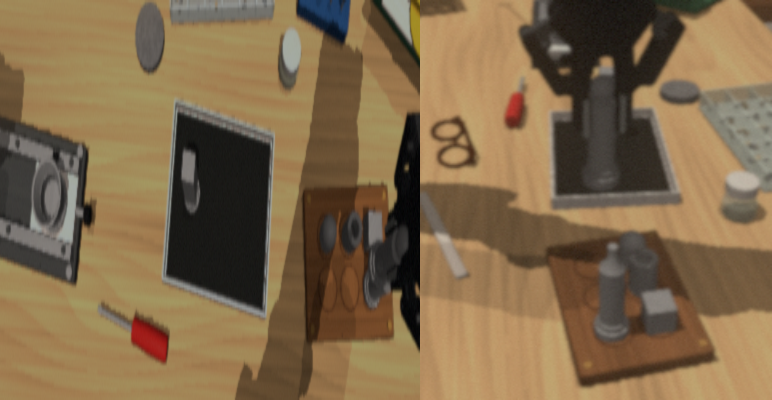

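The square punch stands in the tray at (190,180) and the ball punch is held upright. I'll carry on.

```bash
python3 - <<'E'
from h import *
q='ball_punch'
put(SLOT[q],TY,.054); open_jaws(); p=read_state()['position']; move_straight([*p[:2],HI],.15)
q='pin_punch'
pick(PUN[q],BY,.068); p=read_state()['position']
move_straight([*p[:2],HI],.15); s=read_state(); print(s['width'],s['ft_force'],s['time'])
put(SLOT[q],TY,.053); open_jaws(); p=read_state()['position']; move_straight([*p[:2],HI],.15)
movep([.5,.15,.25],ori(0))
c,o=clouds('side',['bored_anvil','square_punch','ball_punch','pin_punch'])
cs,ot=clouds('top',['bored_anvil','square_punch','ball_punch','pin_punch'])
from scipy.optimize import least_squares
for n,oo in(('side',o),('top',ot)):
  for q,(P,r) in oo.items():
    lo,hi,R=(.025,.058,.015) if q=='bored_anvil' else (.03,.08,.012)
    s=P[(P[:,2]>lo)&(P[:,2]<hi)]
    t=P[P[:,2]>np.percentile(P[:,2],97)-.006]
    f=least_squares(lambda x:np.hypot(s[:,0]-x[0],s[:,1]-x[1])-R,s[:,:2].mean(0)+[0.0,.006 if n=='side' else .0],loss='soft_l1',f_scale=.001)
    print(n,q,round(r['conf'],2),'fit',f.x.round(4),'top',t.mean(0).round(4))
shot('g4');print(read_state()['time'])
E
```

```text
put True [ 0.5578 -0.0094  0.0543] [-0.4 -0.5  4.2] t 19.7
width 0.0226 pos [ 0.502  -0.3297  0.0683] F [-1.1  1.   3.3]
0.022427777559710982 [-0.60072555  0.07437925 -3.98470484] 25.8667
put True [ 0.5526 -0.0692  0.0533] [-0.5 -1.2  5.3] t 28.9
side bored_anvil 0.84 fit [ 0.5433 -0.28  ] top [ 0.5424 -0.2824  0.0614]
side square_punch 0.7 fit [0.5638 0.0477] top [0.5639 0.0483 0.1069]
side ball_punch 0.79 fit [ 0.559  -0.0068] top [ 0.5582 -0.0126  0.1042]
side pin_punch 0.88 fit [ 0.5538 -0.0666] top [ 0.5532 -0.0697  0.101 ]
top bored_anvil 0.53 fit [ 0.5417 -0.2819] top [ 0.5417 -0.282   0.0619]
top square_punch 0.6 fit [0.5619 0.0479] top [0.5622 0.0488 0.1075]
top ball_punch 0.75 fit [ 0.5578 -0.0095] top [ 0.5574 -0.0097  0.1049]
top pin_punch 0.5 fit [ 0.5525 -0.0694] top [ 0.5517 -0.069   0.1063]
32.2917
```

View pics/g4.png

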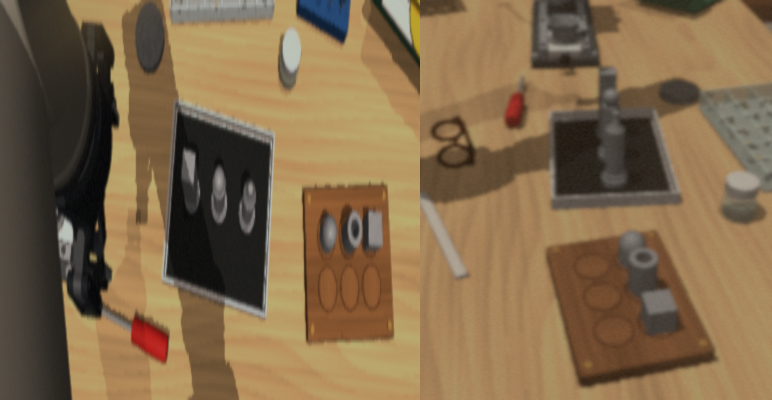

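All three stand in the tray at (190,180), (219,195) and (248,205). The rings are empty and the anvil is at (351,230). Now the anvil.

```bash
python3 - <<'E'
from h import *
p=(.5420,-.2818)
movep([*p,HI],ori(BY))
pick(p,BY,.038); p=read_state()['position']
move_straight([*p[:2],HI],.12); s=read_state(); print(s['width'],s['ft_force'],s['time'])
# over the pot at a safe height, via straight line
move_straight([.5,.0,.26],.25,rotation=ori(0))
move_straight([*POT,.2],.25,rotation=ori(0))
shot('g5');print(read_state()['time'])
P=cloud(camera('top'))
m=P[(np.hypot(*(P[:,:2]-POT).T)<.06)&(P[:,2]<.19)];print(len(m))
c,o=clouds('side',['bored_anvil'])
if o:
    P=o['bored_anvil'][0];print(o['bored_anvil'][1]['conf'],np.percentile(P,[3,50,97],axis=0))
E
```

```text
width 0.0281 pos [ 0.5423 -0.2819  0.0385] F [-1.2  0.1  3.7]
0.027783098654318588 [-0.36680102 -0.12360444 -1.93927049] 37.9583
40.875
2614
0.49 [[0.52270753 0.31593873 0.184362  ]
 [0.53527741 0.32122569 0.20768388]
 [0.54926191 0.34306589 0.22472679]]
```

View pics/g5.png

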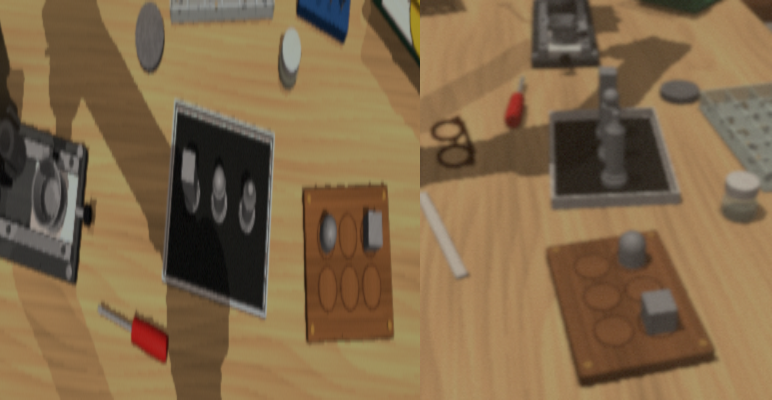

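```bash
python3 - <<'E'
from h import *
move_straight([*POT,.100],.12)
f=move_straight([*POT,.073],.03,max_force=5)
s=read_state();print(f,s['position'],s['ft_force'],s['width'])
c=camera('side');cv2.imwrite('pics/g6.png',cv2.resize(c['pixels'][30:170,170:360],(760,560)))
E
```

```text
False [0.53415541 0.33266722 0.07322111] [ 0.61147244 -0.66944791 -1.88009211] 0.0284270408536894
```

View pics/g6.png

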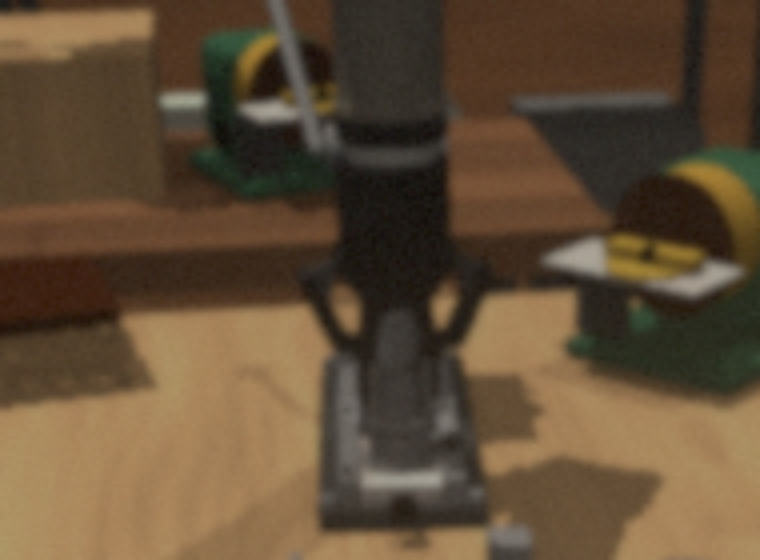

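No contact, and the foot is inside the well. I'll release and check.

```bash
python3 - <<'E'
from h import *
open_jaws(); move_straight([*POT,.2],.12)
move_straight([.5,.1,.25],.25)
c=camera('top');P=cloud(c);cv2.imwrite('pics/g7t.png',cv2.resize(c['pixels'][170:250,60:180],(600,400)))
d=np.hypot(*(P[:,:2]-POT).T)
m=P[(d<.016)];print(len(m),np.percentile(m[:,2],[2,25,50,75,98]))
t=m[m[:,2]>.075];print(t.mean(0),len(t))
A=np.c_[t[:,:2]-t[:,:2].mean(0),np.ones(len(t))];print(np.linalg.lstsq(A,t[:,2],rcond=None)[0])
c,o=clouds('side',['bored_anvil'])
if o: P=o['bored_anvil'][0];print(o['bored_anvil'][1]['conf'],np.percentile(P,[3,50,97],axis=0))
print(read_state()['time'])
E
```

```text
Traceback (most recent call last):
IndexError: index -1 is out of bounds for axis 0 with size 0
```

View pics/g7t.png

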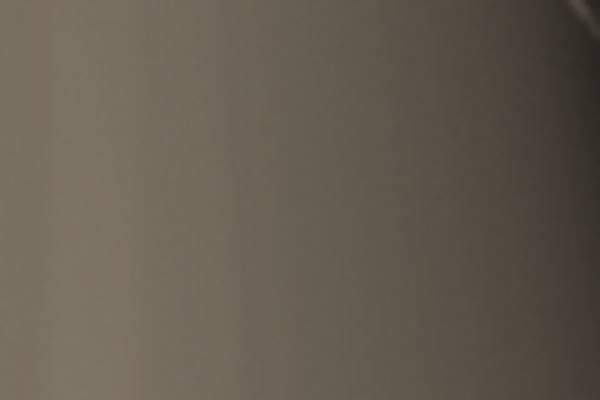

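The arm blocks the top view, so I'll move on over the tray slots and look from there.

```bash
python3 - <<'E'
from h import *
move_straight([.5,-.12,.26],.25)
c=camera('top');P=cloud(c);cv2.imwrite('pics/g8t.png',cv2.resize(c['pixels'][170:250,60:180],(600,400)))
d=np.hypot(*(P[:,:2]-POT).T)
m=P[(d<.018)&(P[:,2]<.15)];print(len(m))
if len(m):
    print(np.percentile(m[:,2],[2,25,50,75,98]))
    t=m[m[:,2]>.078]
    if len(t)>10:
        print(t.mean(0),len(t)); A=np.c_[t[:,:2]-t[:,:2].mean(0),np.ones(len(t))];print(np.linalg.lstsq(A,t[:,2],rcond=None)[0])
c,o=clouds('side',['bored_anvil'])
cv2.imwrite('pics/g8s.png',cv2.resize(c['pixels'][90:190,220:320],(500,500)))
if o: P=o['bored_anvil'][0];print(o['bored_anvil'][1]['conf'],np.percentile(P,[3,50,97],axis=0))
print(read_state()['time'])
E
```

```text
308
[0.0393338  0.06183885 0.07667011 0.08278067 0.08531579]
[0.53336344 0.33025819 0.08272384] 148
[0.01567389 0.01354842 0.08272384]
0.41 [[0.52140524 0.3179229  0.06927345]
 [0.53430788 0.32476407 0.07949105]
 [0.54876228 0.34404452 0.08428483]]
47.25
```

View pics/g8t.png

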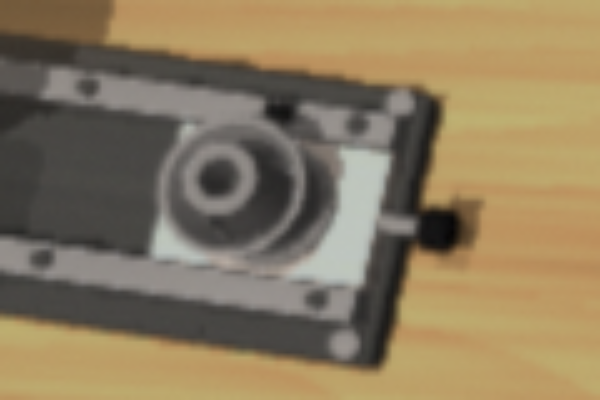

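View pics/g8s.png

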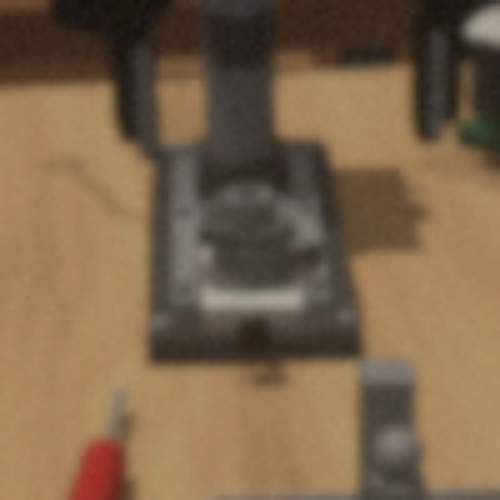

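The anvil's top is at 82.7 mm and level, so it is home (83 expected). Now the punches go back.

```bash
python3 - <<'E'
from h import *
T={'square_punch':(.5632,.0487),'ball_punch':(.5577,-.0095),'pin_punch':(.5524,-.0692)}
for q in ('square_punch','ball_punch'):
    pick(T[q],TY,.054); p=read_state()['position']
    move_straight([*p[:2],HI],.15)
    put(RING[q],BY,.069); open_jaws(); p=read_state()['position']; move_straight([*p[:2],HI],.12)
    if q=='square_punch':
        movep([.5,.0,.25],ori(0)); shot('r1')
s=read_state();print(s['time'])
movep([.5,.1,.25],ori(0)); shot('r2')
E
```

```text
width 0.0231 pos [0.5633 0.0487 0.0543] F [-1.   1.   2.5]
put True [ 0.4964 -0.2389  0.0692] [-0.3  0.4  4.9] t 54.4
width 0.0225 pos [ 0.5579 -0.0095  0.0543] F [-0.7 -0.2  3.2]
put True [ 0.5001 -0.2847  0.0693] [0.2 0.3 4.7] t 64.1
66.1083
```

View pics/r2.png

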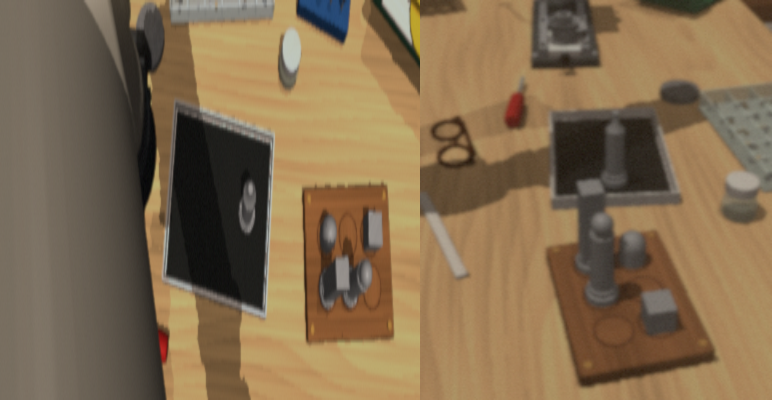

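Both stand on their rings. Next is the pin punch.

```bash
python3 - <<'E'
from h import *
q='pin_punch'
pick((.5524,-.0692),TY,.054); p=read_state()['position']
move_straight([*p[:2],HI],.15)
put(RING[q],BY,.069); open_jaws(); p=read_state()['position']; move_straight([*p[:2],HI+.03],.12)
movep([.5,.0,.28],ori(0)); shot('r3')
from scipy.optimize import least_squares
Q=['square_punch','ball_punch','pin_punch','square_die','dome_die']
for n in('side','top'):
  c,o=clouds(n,Q)
  for q,(P,r) in o.items():
    t=P[P[:,2]>np.percentile(P[:,2],97)-.006]; f=None
    if 'punch' in q:
      s=P[(P[:,2]>.05)&(P[:,2]<.095)]
      f=least_squares(lambda x:np.hypot(s[:,0]-x[0],s[:,1]-x[1])-.012,s[:,:2].mean(0)+[0.0,.006 if n=='side' else .0],loss='soft_l1',f_scale=.001).x.round(4)
    print(n,q,round(r['conf'],2),'fit',f,'top',t.mean(0).round(4),'ring',RING.get(q))
print(read_state()['time'])
c=camera('side');cv2.imwrite('pics/r4.png',cv2.resize(c['pixels'][220:360,240:380],(600,600)))
E
```

```text
width 0.0224 pos [ 0.5525 -0.0692  0.0543] F [-0.4  0.3  3. ]
put True [ 0.5038 -0.3305  0.0694] [-0.1  0.4  6. ] t 74.6
side square_punch 0.94 fit [ 0.4949 -0.2371] top [ 0.497  -0.24    0.1216] ring [ 0.49658171 -0.23891255]
side ball_punch 0.58 fit [ 0.501  -0.2819] top [ 0.5003 -0.2867  0.1191] ring [ 0.50027086 -0.28476438]
side pin_punch 0.77 fit [ 0.5047 -0.3279] top [ 0.5043 -0.3303  0.119 ] ring [ 0.50396002 -0.3306162 ]
side square_die 0.84 fit None top [ 0.548  -0.33    0.0479] ring None
side dome_die 0.67 fit None top [ 0.5384 -0.2455  0.0577] ring None
top square_punch 0.74 fit [ 0.4953 -0.2367] top [ 0.4942 -0.2326  0.1351] ring [ 0.49658171 -0.23891255]
top ball_punch 0.82 fit [ 0.5001 -0.2846] top [ 0.4979 -0.2783  0.12  ] ring [ 0.50027086 -0.28476438]
top pin_punch 0.74 fit [ 0.5036 -0.3305] top [ 0.5016 -0.3206  0.1206] ring [ 0.50396002 -0.3306162 ]
top square_die 0.67 fit None top [ 0.496  -0.2373  0.1222] ring None
top dome_die 0.75 fit None top [ 0.5396 -0.2356  0.0532] ring None
78.8583
```

View pics/r3.png

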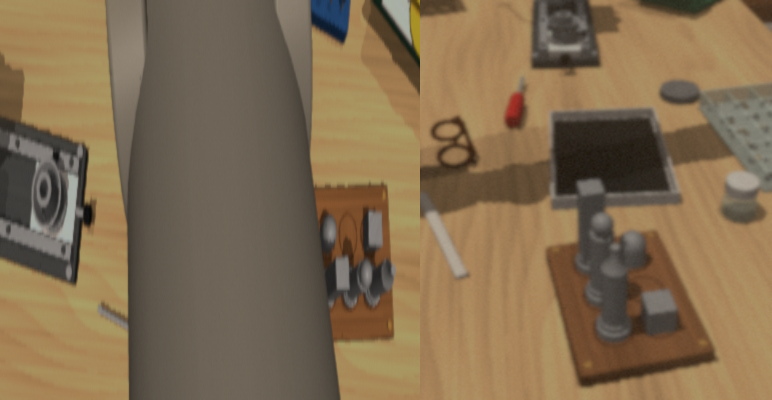

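View pics/r4.png

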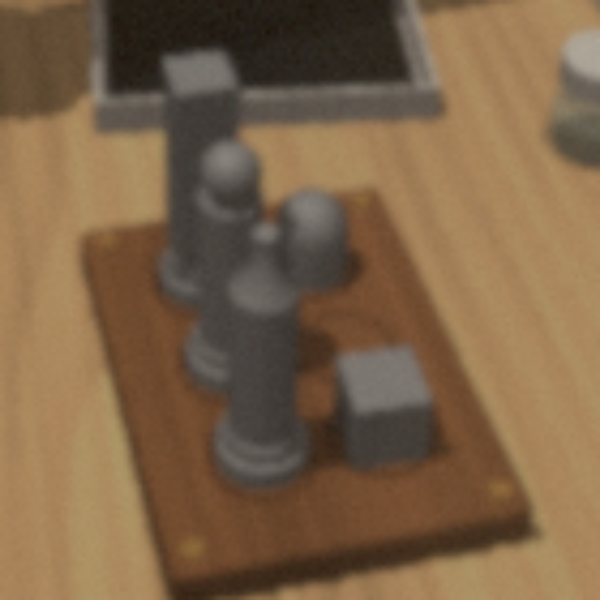

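```bash
python3 - <<'E'
from rig import *
close_job();print(read_state()['time'])
E
```

```text
the job is handed in; nothing more can be done
the job is handed in; nothing more can be done
```

The job is done and handed in at about 79 s of the 128 s allowed; no verdict is reported. I stood the three punches upright in the tray, let the anvil down into the die pot, then put each punch back on the ring it came from.

**Anvil:** its top measured 82.7 mm above the bench (83 mm is fully home) and about level.

**Punches:** all three look upright in the last picture. Most measured positions were within about 2 to 3 mm of the ring centres, taking the ring centres from the board fit.

**Other two dies:** the clean readings put them within 2 mm of where they started. They look unmoved in the picture.

**Checks that disagreed:** in the last look the arm partly hid the top view, and some outlines ran into neighbours.
- The top camera's square die was mistaken for the square punch.
- The top-camera tops of the three punches were 6 to 10 mm off.
- The side camera's dome die reading was about 7 mm off.

I set these aside because the other camera or shank fit and the picture agreed with the expected places.

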